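# Seat and clamp an optical cell with its wing nut

## Robot

A 6-joint arm with a two-finger parallel gripper is mounted at the origin on the work surface. World frame = base frame: x ahead of the robot, y to its left, z up, the work surface at z = 0. Lengths are in m, angles in rad, forces in N, time in s.
With the tool pointing down it reaches from about 0.375 to 0.825 m from the base axis. Payload 5.5 kg.
Tool frame: the origin (TCP) lies midway between the tips of the shut fingers; the grasp point (between the pads) lies 19 mm behind it; y points along the fingers, z is the direction in which the jaws open and shut, and the axes are right-handed (so a half turn about y gives the same grasp; the last joint's range is limited). The gripper opens to 85 mm and grips with 20 to 120 N. Pads are 22 mm wide; open, the fingers measure 114 mm over their backs; the gripper's body (76 mm by 85 mm) begins 54 mm behind the grasp point. The pads swing forward as they close: fully open they stand 13 mm farther back than shut.
Start: joints at [1.111, 0.314, -0.047, 1.21, 0, 1.571], TCP at [0.266, 0.538, 0.231] pointing down, gripper open.
Joint ranges: [-2.67, 2.67], [-0.69, 1.73], [-1.03, 1.25], [-2.08, 2.16], [-1.42, 1.45], [-3.14, 3.14]. Speed limits (rad/s): [2.39, 2.39, 3.01, 3.14, 3.14, 3.14].

## Interface

Orientations are given as a rotation vector (axis times angle).
In Python, from cell import arm gives the robot as it stands. The module is installed in compiled form; this text tells all that it offers.
- The arm moves only by the tool servo_tool, never from a script. Its argument "targets" is a list of rows, each an object of numbers: "rx", "ry", "rz": the turn, a rotation vector about the tool's x, y, z in degrees; "dx", "dy", "dz": the shift along the tool's x, y, z in cm; "gripper": the opening, from -1 (shut) to 1 (fully open). In form: [{"rx": .., "ry": .., "rz": .., "dx": .., "dy": .., "dz": .., "gripper": ..}, ...]. A call has 1 to 5 rows; each row is the pose to reach, as a shift and turn from the pose commanded when the call began, along the tool's axes at that moment; what a row does not reach only later rows make up. A row lasts 1/10 s, in which the tool goes at most 50 mm and 8.59 degrees, less where a joint would pass 70% of its speed; a pose out of reach is approached as far as the arm can. A call with a gripper value outside its range is refused whole. The fingers move at their own pace and stop on an object; "grip_force" is the grip in N (left out, the last holds). Time passes only in rows, so rows that repeat a pose let the fingers close. It gives the time, the measured TCP pose, the force and the opening at its end, in the units of the state.
- arm.get_obs(): the state, without advancing time (a new reading comes with each control period).
- arm.grab_frame(name): name is "side" or "top" or "wrist"; returns (picture, depth): 420x560x3 uint8, red, green, blue; 420x560 float32, m along the optical axis (not along the pixel's ray), 0 where there is no reading.
- arm.camera_info(name): a dict with "fx", "fy", "cx", "cy" (pixels), "R" (3x3) and "t" (3): a world point X has camera coordinates R X + t; the wrist camera has in their place "tool_from_camera" (4x4, takes a point from camera to tool coordinates, whose origin is the TCP and whose axes are the tool frame's). Camera axes: x right, y down, z forward; pixel columns grow to the right and rows downward; lengths in m; the calibration is good to about 2 mm. A picture is of the moment at which its call begins: read the wrist's pose just before it. camera_info takes no time and is no camera call.
- arm.finish_job(): hands the job in, once; it reports no verdict.
Trained networks look in the newest picture that a camera, given by its name, has taken for a name from the list of things; names that differ only in an ending like _2 or _b are one class to them, and where a whole thing is asked for, a point or a joint stands for the part that bears it (a point fixed in the world has none). Each returns a list of dicts, best first, with "score" (0 to 1); they miss things now and then, are a little off and sometimes report something else, mostly with a low value. They report only what shows in the picture. A call takes as long as a camera call.
- arm.recognise(camera, label): "box" ([centre column, centre row, width, height] in pixels, round what is visible of it).
The state is a dict: "time": time; "qpos": joint angles; "qvel": joint speeds; "tau": joint torques, N m; "position": TCP position; "ee_rot": TCP orientation; "contact_force": force on the tool from outside, world axes, zero at the start; "torque": the same for the moment, N m; "width": finger opening in m.
Only numpy, scipy, OpenCV 4.12 (cv2) and the standard library are available. Lean on these libraries where they do the work, as an engineer would, in place of code of your own. Each camera call takes 0.05 s, during which the arm holds its last target.

## Task

Push the white optical cell along its bed until it sits fully home against the end stop, then tighten the clamp's wing nut until the cell is held snugly, with about 30 N of clamping force: not loose, and never overtightened (60 N would break the cell). Work between the two brass terminal posts beside the nut without knocking them, leave the driver, the lens ring and the jar alone, and let go at the end.

Things in the scene. Friction and masses are not known exactly. Their poses are not given: they have to be found in the camera images.
- mount: Fixed aluminium mount. Origin on the table under the bed's middle; +x: the way the cell slides home, -y: from cell to clamp nut, z up. Bed plate 12 mm thick, x -97 to 68, y -122 to 50 mm. Two low slick rails (1 mm side play) let the cell slide only along x. A clamp arm (top 52 mm above the table, 34 mm wide, crossbar 88 mm long in x and 24 mm wide) carries nut and posts.
- stop_face (a point): Middle of the end stop's face, 45 mm along the mount's +x, 25 mm above the table. The stop is a fixed bar 12 mm thick, 70 mm wide, top 38 mm above the table; the far end of the cell's base plate meets it.
- cell: Loose optical cell, about 0.6 kg: base plate 90 (x) x 84 (y) x 10 mm with an ear to -y under the clamp arm; on it a white cylinder, diameter 48 mm, along x between two upright end plates 54 mm wide, 13 mm thick, tops 59 mm above the underside. Origin: centre of the underside, 12 mm above the table; axes as the mount's. Starts 12 to 28 mm short; home, it is at x = 0 in the mount's frame.
- push_face (a point): Middle of the outer face of the cell's end plate on the side away from the stop, 45 mm from the cell's origin along its -x, 37 mm above the table: a flat upright face to push on. Sliding takes 3 to 7 N; at the stop it rises sharply.
- nut: Dark wing nut. Origin: centre of its grip bar, on the vertical turning axis, 82 mm along the mount's -y, 85 to 87 mm above the table at first. Bar 38 mm long (its x), 16 mm thick (its y), 18 mm tall; collar below 22 mm wide, 8 mm high. Clockwise from above tightens; it sinks 1.5 mm per rad. Bar starts within 30 degrees of the mount's x. Grip firmly (40 N) across the 16 mm or across the 38 mm ends.
- terminals: Two delicate brass posts, 8 mm in diameter (11 mm at collars), fixed on both sides of the nut, 32 mm from its axis along the mount's -x and +x, tops 96 mm above the table, on white feet 14 mm wide up to 56 mm. Origin as the mount's. Fingers have room only on the nut's +y and -y sides: keep the line through the fingers within about 55 degrees of the mount's y axis.
- hex_driver: Bystander: blue-handled driver lying on the table beyond the cell (mount's +y side), to be left alone. Origin at the underside.
- lens_ring: Bystander: black lens ring lying flat behind the end stop, 32 mm in diameter, 14 mm high, origin under its centre, to be left alone.
- jar: Bystander: amber jar, 48 mm in diameter, 55 mm high, standing on the nut's side of the mount, origin under its centre, to be left alone.
- spindle: Spindle on the nut's axis, origin 51 mm below the nut's. Its hidden sprung foot presses on the cell's ear; how far it sticks out is set anew each time. It touches after 0.5 to 4 rad, then each rad adds 28 N. Torque in motion: 0.1 N m free, 0.4 at snug. Paused but gripped: 0.05 free, 0.15 at 20 N, 0.2 at 32 N, 0.26 at 45 N. Freed, the bar springs back 0.67 rad per N m (rubber bush).

How it is judged:
On the way, in this order (a step that is already met when the one before it is completed fails the run):
1. the cell is home against the end stop (within 2 mm) while the clamp does not yet press on it (x of cell in the frame of mount above -0.002 m and contact force between spindle and cell below 1 N), for 0.2 s.
2. the clamp presses on the cell with more than 20 N (contact force between spindle and cell above 20 N), for 0.2 s.
At the end, for the whole second after the job is handed in: The cell lies in its bed within 2 mm of the end stop, the clamp presses on it with 20 to 45 N, and cell and nut are at rest (x of cell in the frame of mount above -0.002 m and z of cell in the frame of mount below 0.014 m and contact force between spindle and cell between 20 and 45 N and linear speed of cell below 0.01 m/s and angular speed of nut below 0.05 rad/s); the robot touches nothing.
It fails at once if the clamp presses on the cell with more than 60 N (contact force between spindle and cell above 60 N).
It fails at once if a brass terminal post is knocked with more than 5 N (contact force between terminals and anything else above 5 N).
It fails at once if the driver is moved by more than 15 mm (distance of hex_driver from where it was at the start of the episode above 0.015 m).
It fails at once if the lens ring is moved by more than 15 mm (distance of lens_ring from where it was at the start of the episode above 0.015 m).
It fails at once if the jar is moved by more than 15 mm or tipped (distance of jar from where it was at the start of the episode above 0.015 m or angle between jar's own z axis and vertical above 0.5 rad).
It also fails if it takes over 72 s, if anything falls off the work surface, if the arm or the gripper's body presses on something with over 40 N, if the wrist force passes 120 N, or if a joint passes its speed limit or range.

## Working session

There is one attempt and no reset: what is moved stays moved. The work goes in short steps, Python scripts to look and compute and a tool call to move; the robot and the scene stay as the last step left them, time stands still between calls to the robot, and variables do not carry over. Pictures are saved under pics/ and viewed, and the job is handed in when it is done.

Besides the shell and the picture viewer there is one more tool, called after "Call:" in YAML: its name, and indented under it one key for each argument. servo_tool: Moves the arm, as the interface text tells. Its arguments: {"type":"object","properties":{"targets":{"type":"array"},"grip_force":{"type":"number"}},"required":["targets"]}

```bash
mkdir -p pics; cat > h.py <<'E'
import numpy as np, cv2
from cell import arm
def shot(cam,fn):
    o=arm.get_obs(); im,d=arm.grab_frame(cam); cv2.imwrite('pics/'+fn,im[:,:,::-1]); np.savez('pics/'+fn[:-4]+'.npz',im=im,d=d,p=o['position'],r=o['ee_rot'])
    return im,d,o
def unproj(cam,u,v,z,o=None):
    c=arm.camera_info(cam); p=np.array([(u-c['cx'])/c['fx']*z,(v-c['cy'])/c['fy']*z,z])
    if cam=='wrist':
        T=c['tool_from_camera']; R=cv2.Rodrigues(np.array(o['ee_rot'],float))[0]
        return R@(T[:3,:3]@p+T[:3,3])+o['position']
    R=np.array(c['R']); return R.T@(p-np.array(c['t']))
def cloud(cam,d,o=None):
    c=arm.camera_info(cam); v,u=np.mgrid[0:420,0:560]
    p=np.stack([(u-c['cx'])/c['fx']*d,(v-c['cy'])/c['fy']*d,d],-1).astype(float)
    if cam=='wrist':
        T=np.array(c['tool_from_camera']); R=cv2.Rodrigues(np.array(o['ee_rot'],float))[0]
        return (p@T[:3,:3].T+T[:3,3])@R.T+np.array(o['position'])
    return (p-np.array(c['t']))@np.array(c['R'])
E
python3 - <<'E'
from h import *
for c in ['side','top','wrist']:
    im,d,o=shot(c,c+'0.png')
    print(c,arm.camera_info(c))
    for l in (['mount','cell','nut','terminals','jar','lens_ring','hex_driver'] if c=='top' else []): print(l,[(np.round(x['box']),round(x['score'],2)) for x in arm.recognise(c,l)[:2]])
print(arm.get_obs())
E
```

```text
side {'fx': 519.6585134160372, 'fy': 519.6585134160372, 'cx': 272.1684999183757, 'cy': 212.84546095876433, 'R': array([[ 0.69146183, -0.72239768,  0.00470431],
       [-0.45299674, -0.43865189, -0.77613045],
       [ 0.56273839,  0.53453354, -0.63055483]]), 't': array([-0.38640564,  0.3581411 ,  0.59106048])}
top {'fx': 393.1806130112638, 'fy': 393.1806130112638, 'cx': 286.89911331103247, 'cy': 208.28624974208338, 'R': array([[ 0.01051242, -0.99993908,  0.0033649 ],
       [-0.9974853 , -0.01072238, -0.0700579 ],
       [ 0.07008971, -0.00261996, -0.99753725]]), 't': array([0.03787924, 0.6141995 , 0.74186605])}
mount [(array([350., 234.,  98.,  88.]), 0.66)]
cell [(array([338., 235.,  61.,  52.]), 0.85), (array([376., 221.,   9.,  43.]), 0.65)]
nut [(array([382., 223.,  12.,  24.]), 0.83), (array([339., 234.,  62.,  48.]), 0.15)]
terminals [(array([376., 222.,  14.,  46.]), 0.64), (array([437., 177.,  32.,  25.]), 0.37)]
jar [(array([439., 176.,  29.,  27.]), 0.76)]
lens_ring [(array([323., 169.,  16.,  21.]), 0.57)]
hex_driver [(array([262., 214.,  17.,  96.]), 0.86)]
wrist {'fx': 3
[... 413 characters left out ...]
00000000e+00,
         1.00000000e+00]])}
{'time': 0.5, 'qpos': array([ 1.11102377e+00,  3.13503532e-01, -4.71678831e-02,  1.21015948e+00,
       -9.38116601e-06,  1.57082081e+00]), 'qvel': array([-5.61090991e-04, -1.33276879e-04,  2.87012450e-05, -5.28469228e-05,
       -2.12526678e-03, -1.35126989e-03]), 'tau': array([ 3.55039383e-04, -5.38966584e+01,  3.39750767e+01,  3.53468786e-03,
        2.11112382e-05,  5.37791252e-06]), 'position': array([0.26623918, 0.53767013, 0.23126756]), 'ee_rot': array([-1.54059563,  0.36054771, -0.3605497 ]), 'contact_force': array([ 0.39683081, -0.11448161,  0.22063497]), 'torque': array([-0.01349368, -0.02868522, -0.03361127]), 'width': 0.08518336445995682}
```

View pics/side0.png

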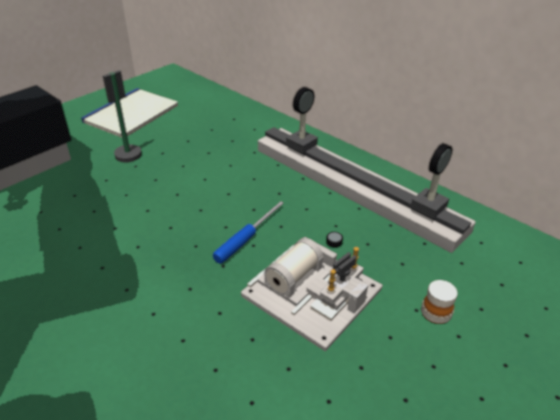

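View pics/top0.png

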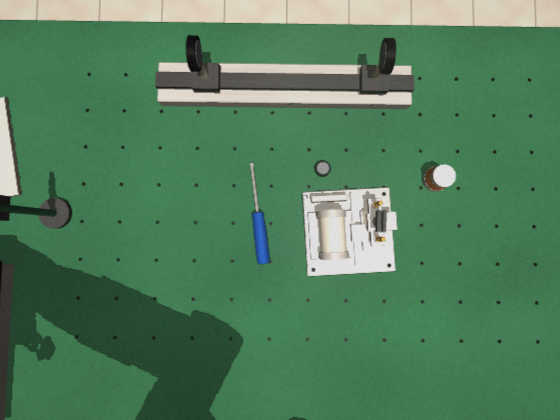

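View pics/wrist0.png

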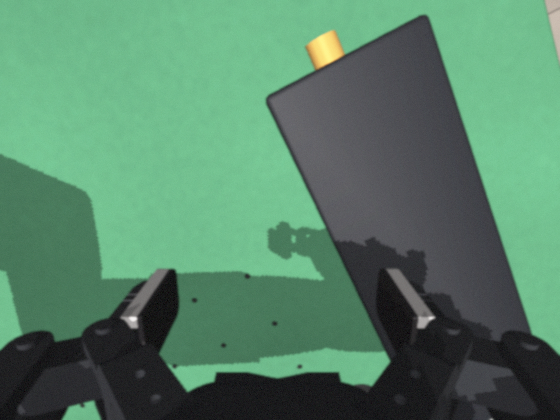

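The top view shows the mount at about pixels (305-395, 188-275). The stop is towards image top (world +x) and the nut is at (382, 223). Next I'll fit the mount pose from the depth.

```bash
python3 - <<'E'
from h import *
for cam in ['top','side']:
    f=np.load(f'pics/{cam}0.npz'); P=cloud(cam,f['d']); im=f['im']
    if cam=='top':
        g=unproj('top',350,234,f['d'][234,350]); print(g)
    c=np.array([0.5,-0.17])
    m=(np.abs(P[...,0]-g[0])<0.13)&(np.abs(P[...,1]-g[1])<0.13)&(f['d']>0)
    print(cam,'table z',np.median(P[...,2][m&(P[...,2]<0.006)]))
    mm=m&(P[...,2]>0.008)&(P[...,2]<0.12)
    n,l,s,_=cv2.connectedComponentsWithStats(mm.astype(np.uint8)); k=1+np.argmax(s[1:,4]); mm=l==k
    b=mm&(P[...,2]<0.017)
    q=P[mm][:,:2].astype(np.float32)
    # fit angle: minimise area of hull
    print(cv2.minAreaRect(cv2.convexHull(P[b][:,:2].astype(np.float32))), s[k], 'bedz',np.median(P[b][:,2]))
    for lo,hi in [(0.03,0.045),(0.048,0.056),(0.062,0.08),(0.082,0.1)]:
        w=mm&(P[...,2]>lo)&(P[...,2]<hi)
        if w.sum()>5: print(lo,hi,w.sum(),P[w].min(0).round(3),P[w].max(0).round(3))
f=np.load('pics/top0.npz');im=f['im'][180:285,295:405]
cv2.imwrite('pics/topz.png',cv2.resize(im[:,:,::-1],None,fx=5.5,fy=5.5,interpolation=cv2.INTER_CUBIC))
E
```

```text
[ 0.56524753 -0.07848351  0.01928305]
top table z 0.00018123457503853549
((0.5708367228507996, -0.07563336938619614), (0.16507846117019653, 0.1723228245973587), 4.023651123046875) [ 302  188   95   88 7418] bedz 0.012223106979591142
0.03 0.045 535 [ 0.525 -0.113  0.03 ] [ 0.641 -0.001  0.045]
0.048 0.056 680 [ 0.518 -0.159  0.048] [ 0.633 -0.012  0.056]
0.062 0.08 1041 [ 0.519 -0.122  0.062] [ 0.625 -0.016  0.08 ]
0.082 0.1 277 [ 0.553 -0.128  0.082] [ 0.623 -0.112  0.098]
side table z 0.0006547609738131777
((0.5712420344352722, -0.07952635735273361), (0.16908907890319824, 0.17290401458740234), 3.7345080375671387) [ 241  237  142  112 8487] bedz 0.01258679636673537
0.03 0.045 886 [ 0.517 -0.163  0.03 ] [ 0.644 -0.005  0.045]
0.048 0.056 978 [ 0.517 -0.163  0.048] [ 0.635 -0.016  0.056]
0.062 0.08 1073 [ 0.517 -0.135  0.062] [ 0.624 -0.021  0.08 ]
0.082 0.1 392 [ 0.552 -0.133  0.082] [ 0.624 -0.115  0.099]
```

View pics/topz.png

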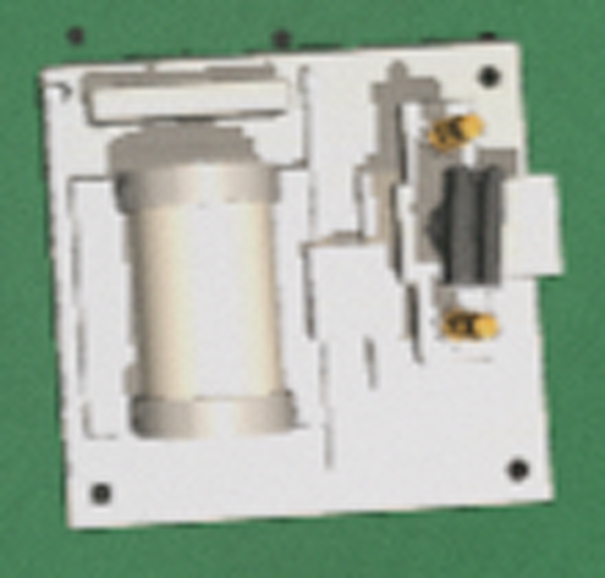

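```bash
cat >> h.py <<'E'
YAW=np.deg2rad(4.0); ORG=np.array([0.583,-0.040,0.])
def RM(): return cv2.Rodrigues(np.array([0,0,YAW]))[0]
def m2w(p): return RM()@np.array(p,float)+ORG
def w2m(p): return (np.asarray(p)-ORG)@RM()
def Rtool(phi,sgn=1):
    # fingers line at phi (deg, ccw from mount y); tool z along it
    a=YAW+np.deg2rad(phi)+np.pi/2*sgn
    z=np.array([np.cos(a),np.sin(a),0]); y=np.array([0,0,-1.]); return np.stack([np.cross(y,z),y,z],1)
def rel(pos,R,o=None,cmd=None):
    o=o or arm.get_obs(); R0=cv2.Rodrigues(np.array(o['ee_rot'],float))[0]
    d=R0.T@(np.array(pos)-o['position'])*100; r=np.rad2deg(cv2.Rodrigues(R0.T@R)[0].ravel())
    return d.round(2),r.round(2)
E
python3 - <<'E'
from h import *
o=arm.get_obs();print(cv2.Rodrigues(np.array(o['ee_rot']))[0].round(3))
print('nut',m2w([0,-.082,.086]),'push',m2w([-.064,0,.037]))
for s in (1,-1):
    for tgt in ([-.12,0,.16],): print(s,m2w(tgt),rel(m2w(tgt),Rtool(0,s)))
f=np.load('pics/top0.npz');P=cloud('top',f['d']);M=w2m(P)
for n,(u,v) in dict(jar=(441,176),ring=(322,169),drv=(261,237),drvtip=(252,165)).items(): print(n,M[v,u].round(3))
E
```

```text
[[ 0.896 -0.     0.444]
 [-0.444 -0.     0.896]
 [ 0.    -1.    -0.   ]]
nut [ 0.58872003 -0.12180025  0.086     ] push [ 0.5191559  -0.04446441  0.037     ]
1 [ 0.46329231 -0.04837078  0.16      ] (array([ 43.67,   7.13, -43.77]), array([  0.  , -30.34,   0.  ]))
-1 [ 0.46329231 -0.04837078  0.16      ] (array([ 43.67,   7.13, -43.77]), array([ -0.  , 149.66,   0.  ]))
jar [ 0.078 -0.209  0.054]
ring [0.11  0.008 0.015]
drv [-0.016  0.135  0.026]
drvtip [0.127 0.146 0.013]
```

```bash
python3 - <<'E'
from h import *
f=np.load('pics/wrist0.npz');o={'position':f['p'],'ee_rot':f['r']};P=cloud('wrist',f['d'],o)
for u,v in [(280,105),(420,30),(400,150),(350,200),(480,250),(325,50)]: print(u,v,f['d'][v,u],P[v,u].round(3))
f=np.load('pics/side0.npz');P=cloud('side',f['d'])
for u,v in [(30,110),(30,170),(115,90),(5,180)]: print(u,v,P[v,u].round(3))
E
```

```text
280 105 0.21300246 [0.2   0.573 0.151]
420 30 0.20130953 [0.199 0.667 0.15 ]
400 150 0.2220997 [0.26  0.631 0.15 ]
350 200 0.23138256 [0.277 0.589 0.15 ]
480 250 0.24339643 [0.354 0.658 0.149]
325 50 0.24015778 [0.181 0.619 0.111]
30 110 [0.443 0.567 0.15 ]
30 170 [0.409 0.581 0.014]
115 90 [0.598 0.494 0.165]
5 180 [0.354 0.58  0.016]
```

Call:
servo_tool:
  targets:
    - {"dx": 8,"dz": -8,"ry": -6,"gripper": 1}
    - {"dx": 16,"dz": -16,"ry": -12,"gripper": 1}
    - {"dx": 24,"dz": -24,"ry": -18,"gripper": 1}
    - {"dx": 32,"dz": -32,"ry": -24,"gripper": 1}
    - {"dx": 43.7,"dz": -43.8,"ry": -30.3,"gripper": 1}

```text
invalid input at $.targets[0]: expected keys rx, ry, rz, dx, dy, dz, gripper
```

```bash
python3 - <<'E'
from h import *
print(arm.get_obs());print(rel(m2w([-.05,-.04,.23]),Rtool(0)))
E
```

```text
{'time': 0.5, 'qpos': array([ 1.11102377e+00,  3.13503532e-01, -4.71678831e-02,  1.21015948e+00,
       -9.38116601e-06,  1.57082081e+00]), 'qvel': array([-5.61090991e-04, -1.33276879e-04,  2.87012450e-05, -5.28469228e-05,
       -2.12526678e-03, -1.35126989e-03]), 'tau': array([ 3.55039383e-04, -5.38966584e+01,  3.39750767e+01,  3.53468786e-03,
        2.11112382e-05,  5.37791252e-06]), 'position': array([0.26623918, 0.53767013, 0.23126756]), 'ee_rot': array([-1.54059563,  0.36054771, -0.3605497 ]), 'contact_force': array([ 0.39683081, -0.11448161,  0.22063497]), 'torque': array([-0.01349368, -0.02868522, -0.03361127]), 'width': 0.08518336445995682}
(array([ 51.73,   0.13, -43.69]), array([  0.  , -30.34,   0.  ]))
```

Call:
servo_tool:
  targets:
    - {"rx": 0,"rz": 0,"dy": 0,"dx": 8,"dz": -7,"ry": -6,"gripper": -1}
    - {"rx": 0,"rz": 0,"dy": 0,"dx": 16,"dz": -14,"ry": -12,"gripper": -1}
    - {"rx": 0,"rz": 0,"dy": 0,"dx": 24,"dz": -20,"ry": -18,"gripper": -1}
    - {"rx": 0,"rz": 0,"dy": 0,"dx": 32,"dz": -27,"ry": -24,"gripper": -1}
    - {"rx": 0,"rz": 0,"dy": 0,"dx": 53,"dz": -43.7,"ry": -30.3,"gripper": -1}

```text
time: 1.0
position: [0.3664, 0.3068, 0.2315]
ee_rot: [-1.57, -0.059, 0.058]
contact_force: [-0.2, 0.5, 0.1]
width: 0.0122
```

```bash
python3 - <<'E'
from h import *
print(arm.get_obs());print(rel(m2w([-.03,-.04,.23]),Rtool(0)))
E
```

```text
{'time': 1.0, 'qpos': array([ 6.97093292e-01,  8.36173804e-02, -3.30573415e-01,  1.15592860e+00,
       -1.45484900e-04,  6.23016251e-01]), 'qvel': array([-0.98750009, -0.28914864, -0.3187884 , -0.04106371, -0.00455476,
       -2.06590507]), 'tau': array([  7.88363278, -38.54005337,  33.23092461,   0.67744732,
         0.17138218,   2.24524699]), 'position': array([0.36643558, 0.30676531, 0.23149226]), 'ee_rot': array([-1.56971301, -0.05866527,  0.05768502]), 'contact_force': array([-0.18279794,  0.4671492 ,  0.14281954]), 'torque': array([ 0.00968711, -0.05369592, -0.00760016]), 'width': 0.012159230813390102}
(array([ 16.01,   0.15, -40.17]), array([-0.02,  0.24,  0.04]))
```

Call:
servo_tool:
  targets:
    - {"rx": 0,"rz": 0,"dy": 0,"dx": 15,"dz": -38.5,"ry": 0,"gripper": -1}
    - {"rx": 0,"rz": 0,"dy": 0,"dx": 15,"dz": -38.5,"ry": 0,"gripper": -1}
    - {"rx": 0,"rz": 0,"dy": 0,"dx": 15,"dz": -38.5,"ry": 0,"gripper": -1}
    - {"rx": 0,"rz": 0,"dy": 0,"dx": 15,"dz": -38.5,"ry": 0,"gripper": -1}
    - {"rx": 0,"rz": 0,"dy": 0,"dx": 15,"dz": -38.5,"ry": 0,"gripper": -1}

```text
time: 1.5
position: [0.4733, 0.0804, 0.2317]
ee_rot: [-1.57, -0.055, 0.053]
contact_force: [0.9, 0.4, 0.6]
width: 0.0002
```

Call:
servo_tool:
  targets:
    - {"rx": 0,"rz": 0,"dy": 0,"dx": 5.4,"dz": -14,"ry": 0,"gripper": -1}
    - {"rx": 0,"rz": 0,"dy": 0,"dx": 5.4,"dz": -14,"ry": 0,"gripper": -1}
    - {"rx": 0,"rz": 0,"dy": 0,"dx": 5.4,"dz": -14,"ry": 0,"gripper": -1}
    - {"rx": 0,"rz": 0,"dy": 0,"dx": 5.4,"dz": -14,"ry": 0,"gripper": -1}
    - {"rx": 0,"rz": 0,"dy": 0,"dx": 5.4,"dz": -14,"ry": 0,"gripper": -1}

```text
time: 2.0
position: [0.5362, -0.0546, 0.231]
ee_rot: [-1.57, -0.052, 0.053]
contact_force: [-0.6, 0.8, 0.1]
width: 0.0002
```

```bash
python3 - <<'E'
from h import *
print(rel(m2w([-.03,-.04,.23]),Rtool(0)))
im,d,o=shot('wrist','wrist1.png')
for l in ['nut','cell','terminals','push_face']: print(l,[(np.round(x['box']),round(x['score'],2)) for x in arm.recognise('wrist',l)[:2]])
P=cloud('wrist',d,o)
b=(np.abs(P[...,2]-.012)<.003)&(d>0)
m=(P[...,2]>.008)&(d>0)&(P[...,2]<.11)&(np.abs(P[...,0]-.57)<.14)&(np.abs(P[...,1]+.08)<.13)
print(cv2.minAreaRect(cv2.convexHull(P[b&m][:,:2].astype(np.float32))),np.median(P[b&m][:,2]))
M=w2m(P)
for n,(lo,hi) in dict(stop=(.034,.042),celltop=(.066,.075),nut=(.09,.0965),high=(.0966,.11)).items():
    w=m&(M[...,2]>lo)&(M[...,2]<hi)
    if w.sum():print(n,w.sum(),M[w].min(0).round(4),M[w].max(0).round(4))
E
```

```text
(array([ 1.78,  0.1 , -2.87]), array([-0.03, -0.2 , -0.03]))
nut [(array([200., 249.,  27.,  45.]), 0.77)]
cell [(array([272., 215., 112., 104.]), 0.69)]
terminals [(array([201., 242.,  22.,  87.]), 0.89)]
push_face [(array([274., 216., 104.,  99.]), 0.63), (array([199., 247.,  27.,  46.]), 0.41)]
((0.5714488625526428, -0.0775739848613739), (0.1637883335351944, 0.17211870849132538), 3.8588106632232666) 0.011883707873985877
stop 230 [-0.0638 -0.1204  0.034 ] [0.0568 0.034  0.042 ]
celltop 2462 [-0.0637 -0.0844  0.066 ] [0.0327 0.0155 0.075 ]
nut 699 [-0.0353 -0.092   0.0901] [ 0.0357 -0.073   0.0965]
high 17 [-0.035  -0.0893  0.0966] [ 0.0349 -0.0806  0.0975]
```

View pics/wrist1.png

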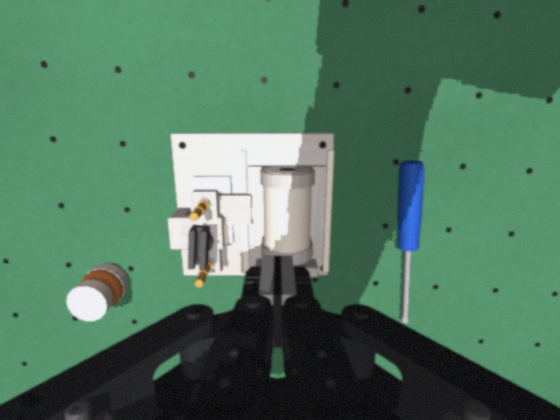

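```bash
python3 - <<'E'
from h import *
f=np.load('pics/wrist1.npz');o={'position':f['p'],'ee_rot':f['r']};M=w2m(cloud('wrist',f['d'],o))
w=(np.abs(M[...,0])<.024)&(np.abs(M[...,1]+.082)<.022)&(M[...,2]>.09)&(f['d']>0)
g=f['im'].max(-1)<90
print(w.sum(),(w&g).sum(),cv2.minAreaRect(M[w][:,:2].astype(np.float32)),np.median(M[w][:,2]))
print(rel(m2w([-.105,0,.23]),Rtool(0)),arm.get_obs()['position'])
cv2.imwrite('pics/nutz.png',cv2.resize(f['im'][160:300,150:260,::-1],None,fx=4,fy=4,interpolation=cv2.INTER_CUBIC))
E
```

```text
568 178 ((0.0006177965551614761, -0.08268624544143677), (0.01624567061662674, 0.03870247304439545), 83.98998260498047) 0.09478534988701279
(array([-5.71,  0.15,  0.9 ]), array([-0.01,  0.07,  0.  ])) [ 0.53581939 -0.05225453  0.23147925]
```

View pics/nutz.png

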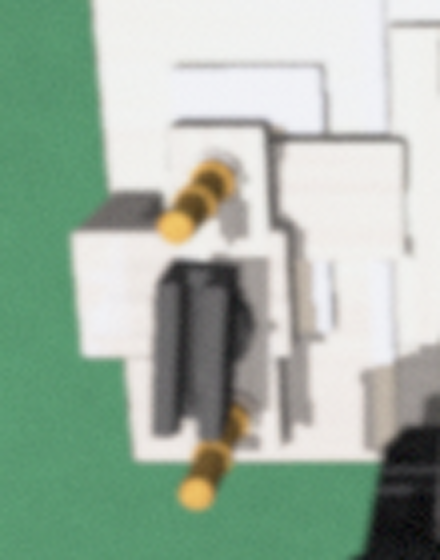

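Call:
servo_tool:
  targets:
    - {"rx": 0,"ry": 0,"rz": 0,"dx": -5.7,"dy": 0,"dz": 0.9,"gripper": -1}
    - {"rx": 0,"ry": 0,"rz": 0,"dx": -5.7,"dy": 0,"dz": 0.9,"gripper": -1}
    - {"rx": 0,"ry": 0,"rz": 0,"dx": -5.7,"dy": 5,"dz": 0.9,"gripper": -1}
    - {"rx": 0,"ry": 0,"rz": 0,"dx": -5.7,"dy": 10,"dz": 0.9,"gripper": -1}
    - {"rx": 0,"ry": 0,"rz": 0,"dx": -5.7,"dy": 15,"dz": 0.9,"gripper": -1}

```text
time: 2.75
position: [0.4794, -0.0477, 0.0809]
ee_rot: [-1.57, -0.058, 0.053]
contact_force: [0.5, -0.4, -0.5]
width: -0.0003
```

Call:
servo_tool:
  targets:
    - {"rx": 0,"ry": 0,"rz": 0,"dx": 0,"dy": 4.5,"dz": 0,"gripper": -1}
    - {"rx": 0,"ry": 0,"rz": 0,"dx": 0,"dy": 4.5,"dz": 0,"gripper": -1}
    - {"rx": 0,"ry": 0,"rz": 0,"dx": 0,"dy": 4.5,"dz": 0,"gripper": -1}
    - {"rx": 0,"ry": 0,"rz": 0,"dx": 0,"dy": 4.5,"dz": 0,"gripper": -1}

```text
time: 3.15
position: [0.481, -0.0484, 0.0389]
ee_rot: [-1.571, -0.058, 0.052]
contact_force: [0.6, -0.3, 0.1]
width: -0.0002
```

```bash
python3 - <<'E'
from h import *
o=arm.get_obs();print(w2m(o['position']),rel(m2w([-.08,0,.035]),Rtool(0)),o['contact_force'])
E
```

```text
[-0.10235924 -0.0012621   0.0388516 ] (array([2.23, 0.39, 0.13]), array([ 0.04, -0.01,  0.22])) [ 0.56877829 -0.28129962  0.07325934]
```

Now I'll push slowly along +x while watching the force.

Call:
servo_tool:
  targets:
    - {"rx": 0,"ry": 0,"rz": 0,"dx": 0.7,"dy": 0.2,"dz": 0.1,"gripper": -1}
    - {"rx": 0,"ry": 0,"rz": 0,"dx": 1.4,"dy": 0.2,"dz": 0.1,"gripper": -1}
    - {"rx": 0,"ry": 0,"rz": 0,"dx": 2.0,"dy": 0.2,"dz": 0.1,"gripper": -1}
    - {"rx": 0,"ry": 0,"rz": 0,"dx": 2.6,"dy": 0.2,"dz": 0.1,"gripper": -1}
    - {"rx": 0,"ry": 0,"rz": 0,"dx": 3.2,"dy": 0.2,"dz": 0.1,"gripper": -1}

```text
time: 3.65
position: [0.5103, -0.0454, 0.0343]
ee_rot: [-1.57, -0.053, 0.055]
contact_force: [-7.3, -0.1, 4.3]
width: 0.0004
```

Call:
servo_tool:
  targets:
    - {"rx": 0,"ry": 0,"rz": 0,"dx": 0.2,"dy": 0,"dz": 0,"gripper": -1}
    - {"rx": 0,"ry": 0,"rz": 0,"dx": 0.4,"dy": 0,"dz": 0,"gripper": -1}
    - {"rx": 0,"ry": 0,"rz": 0,"dx": 0.6,"dy": 0,"dz": 0,"gripper": -1}
    - {"rx": 0,"ry": 0,"rz": 0,"dx": 0.8,"dy": 0,"dz": 0,"gripper": -1}

```text
time: 4.05
position: [0.5164, -0.0448, 0.0337]
ee_rot: [-1.57, -0.051, 0.057]
contact_force: [-6.0, -0.2, 4.0]
width: -0.0001
```

```bash
python3 - <<'E'
from h import *
o=arm.get_obs();print(w2m(o['position']),o['contact_force'])
E
```

```text
[-0.06681435 -0.00011388  0.03374157] [-6.02939232 -0.19409337  3.99382461]
```

Call:
servo_tool:
  targets:
    - {"rx": 0,"ry": 0,"rz": 0,"dx": 0.2,"dy": 0,"dz": 0,"gripper": -1}
    - {"rx": 0,"ry": 0,"rz": 0,"dx": 0.4,"dy": 0,"dz": 0,"gripper": -1}
    - {"rx": 0,"ry": 0,"rz": 0,"dx": 0.6,"dy": 0,"dz": 0,"gripper": -1}
    - {"rx": 0,"ry": 0,"rz": 0,"dx": 0.7,"dy": 0,"dz": 0,"gripper": -1}

```text
time: 4.45
position: [0.5236, -0.0443, 0.0337]
ee_rot: [-1.57, -0.051, 0.057]
contact_force: [-6.4, -0.6, 4.2]
width: 0.0003
```

Call:
servo_tool:
  targets:
    - {"rx": 0,"ry": 0,"rz": 0,"dx": 0.1,"dy": 0,"dz": 0,"gripper": -1}
    - {"rx": 0,"ry": 0,"rz": 0,"dx": 0.2,"dy": 0,"dz": 0,"gripper": -1}

```text
time: 4.65
position: [0.5252, -0.0442, 0.0337]
ee_rot: [-1.57, -0.051, 0.057]
contact_force: [-6.9, -0.4, 4.4]
width: -0.0
```

Call:
servo_tool:
  targets:
    - {"rx": 0,"ry": 0,"rz": 0,"dx": 0.1,"dy": 0,"dz": 0,"gripper": -1}
    - {"rx": 0,"ry": 0,"rz": 0,"dx": 0.2,"dy": 0,"dz": 0,"gripper": -1}

```text
time: 4.85
position: [0.5267, -0.0441, 0.0336]
ee_rot: [-1.57, -0.05, 0.058]
contact_force: [-10.0, -1.2, 8.7]
width: -0.0002
```

```bash
python3 - <<'E'
from h import *
o=arm.get_obs();print(w2m(o['position']),o['contact_force'])
E
```

```text
[-0.05647204 -0.00018325  0.03364447] [-9.97533899 -1.22770348  8.70192718]
```

Call:
servo_tool:
  targets:
    - {"rx": 0,"ry": 0,"rz": 0,"dx": 0.1,"dy": 0,"dz": 0,"gripper": -1}
    - {"rx": 0,"ry": 0,"rz": 0,"dx": 0.1,"dy": 0,"dz": 0,"gripper": -1}

```text
time: 5.05
position: [0.5266, -0.0442, 0.0335]
ee_rot: [-1.57, -0.048, 0.059]
contact_force: [-10.1, -0.7, 7.9]
width: 0.0002
```

Call:
servo_tool:
  targets:
    - {"rx": 0,"ry": 0,"rz": 0,"dx": 0.1,"dy": 0,"dz": 0,"gripper": -1}
    - {"rx": 0,"ry": 0,"rz": 0,"dx": 0.1,"dy": 0,"dz": 0,"gripper": -1}

```text
time: 5.25
position: [0.5267, -0.0442, 0.0334]
ee_rot: [-1.571, -0.047, 0.061]
contact_force: [-13.6, -1.6, 10.4]
width: 0.0003
```

```bash
python3 - <<'E'
from h import *
o=arm.get_obs();print(w2m(o['position']),o['contact_force'])
E
```

```text
[-0.05647418 -0.0002336   0.03335467] [-13.64177416  -1.60410939  10.39018032]
```

Call:
servo_tool:
  targets:
    - {"rx": 0,"ry": 0,"rz": 0,"dx": -1,"dy": 0,"dz": 0,"gripper": -1}
    - {"rx": 0,"ry": 0,"rz": 0,"dx": -3,"dy": 0,"dz": 0,"gripper": -1}
    - {"rx": 0,"ry": 0,"rz": 0,"dx": -3,"dy": -5,"dz": 0,"gripper": -0.1}
    - {"rx": 0,"ry": 0,"rz": 0,"dx": -3,"dy": -10,"dz": 0,"gripper": -0.1}
    - {"rx": 0,"ry": 0,"rz": 0,"dx": -3,"dy": -15,"dz": 0,"gripper": -0.1}

```text
time: 5.75
position: [0.5011, -0.0459, 0.1858]
ee_rot: [-1.57, -0.054, 0.054]
contact_force: [1.5, 0.5, -0.2]
width: 0.0385
```

```bash
python3 - <<'E'
from h import *
im,d,o=shot('top','top1.png');M=w2m(cloud('top',d))
w=(M[...,2]>.064)&(M[...,2]<.076)&(np.abs(M[...,1])<.02)&(np.abs(M[...,0])<.07)
print('cell top x',M[w][:,0].min(),M[w][:,0].max())
f=np.load('pics/top0.npz');M=w2m(cloud('top',f['d']));w=(M[...,2]>.064)&(M[...,2]<.076)&(np.abs(M[...,1])<.02)&(np.abs(M[...,0])<.07)
print('before',M[w][:,0].min(),M[w][:,0].max())
im,d,o=shot('wrist','wrist2.png')
print(w2m(o['position']),rel(m2w([.0005,-.0825,.15]),Rtool(-6)))
E
```

```text
cell top x -0.046038674068519136 0.044578710839719204
before -0.0642226787391523 0.026327192080464364
[-0.07744605 -0.0009216   0.19452558] (array([ 7.69,  4.26, -8.13]), array([0.07, 5.95, 0.72]))
```

View pics/wrist2.png

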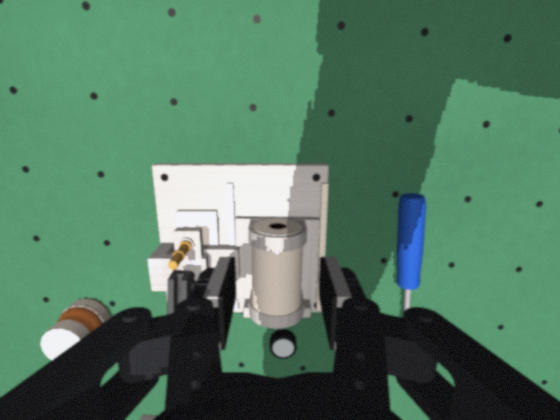

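Call:
servo_tool:
  targets:
    - {"rx": 0,"ry": 3,"rz": 0,"dx": 3.8,"dy": 0,"dz": -4,"gripper": -0.1}
    - {"rx": 0,"ry": 6,"rz": 0,"dx": 7.7,"dy": 0,"dz": -8.1,"gripper": -0.1}
    - {"rx": 0,"ry": 6,"rz": 0,"dx": 7.7,"dy": 4,"dz": -8.1,"gripper": -0.1}
    - {"rx": 0,"ry": 6,"rz": 0,"dx": 7.7,"dy": 4,"dz": -8.1,"gripper": -0.1}
    - {"rx": 0,"ry": 6,"rz": 0,"dx": 7.7,"dy": 4,"dz": -8.1,"gripper": -0.1}

```text
time: 6.35
position: [0.5826, -0.1212, 0.1431]
ee_rot: [-1.57, 0.031, -0.026]
contact_force: [0.6, 0.2, 1.0]
width: 0.0383
```

```bash
python3 - <<'E'
from h import *
im,d,o=shot('wrist','wrist3.png')
print(w2m(o['position']),rel(m2w([.0005,-.0825,.078]),Rtool(-6)),o['width'],o['qpos'],o['contact_force'],o['torque'])
E
```

```text
[-0.00603922 -0.08095086  0.14311542] (array([ 0.61,  6.64, -0.11]), array([-0.03, -0.03, -0.06])) 0.03834714201088976 [-2.05228464e-01  3.54859203e-01 -1.94993976e-01  1.02431870e+00
  3.05441557e-04 -1.69247161e-01] [0.55995156 0.21864026 0.95563451] [ 0.06232926 -0.00213348 -0.04052471]
```

View pics/wrist3.png

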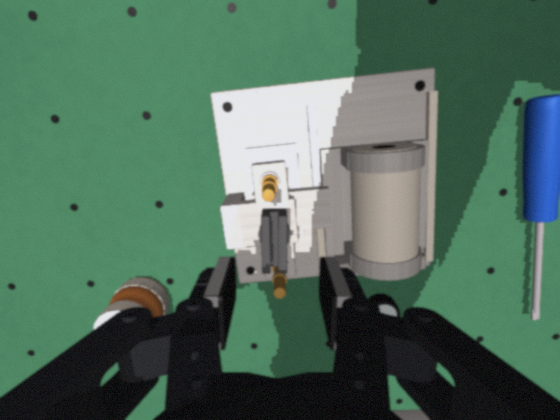

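```bash
python3 - <<'E'
from h import *
f=np.load('pics/wrist3.npz');o={'position':f['p'],'ee_rot':f['r']};M=w2m(cloud('wrist',f['d'],o))
w=(np.abs(M[...,0])<.024)&(np.abs(M[...,1]+.082)<.022)&(M[...,2]>.09)&(M[...,2]<.1)&(f['d']>0)
print(w.sum(),cv2.minAreaRect(M[w][:,:2].astype(np.float32)),np.median(M[w][:,2]))
w=(M[...,2]>.09)&(M[...,2]<.1)&(f['d']>0)&(np.abs(M[...,1]+.082)<.022)&(np.abs(M[...,0])<.04)
print(M[w].min(0),M[w].max(0))
E
```

```text
1083 ((0.00044054724276065826, -0.0829705223441124), (0.01579142175614834, 0.03816187381744385), 84.2798843383789) 0.09483415034811793
[-0.03519687 -0.09248561  0.0900239 ] [ 0.03677172 -0.07331539  0.09751281]
```

Call:
servo_tool:
  targets:
    - {"rx": 0,"ry": 0,"rz": 0,"dx": 0.6,"dy": 0,"dz": -0.15,"gripper": -0.1}
    - {"rx": 0,"ry": 0,"rz": 0,"dx": 0.6,"dy": 1.5,"dz": -0.15,"gripper": -0.1}
    - {"rx": 0,"ry": 0,"rz": 0,"dx": 0.6,"dy": 3.0,"dz": -0.15,"gripper": -0.1}
    - {"rx": 0,"ry": 0,"rz": 0,"dx": 0.6,"dy": 3.0,"dz": -0.15,"gripper": -0.1}

```text
time: 6.8
position: [0.5893, -0.1224, 0.114]
ee_rot: [-1.57, 0.028, -0.027]
contact_force: [-0.5, 1.0, -0.4]
width: 0.0385
```

```bash
python3 - <<'E'
from h import *
o=arm.get_obs()
print(w2m(o['position']),rel(m2w([.0005,-.0828,.078]),Rtool(-6)),o['width'],o['contact_force'],o['torque'])
E
```

```text
[ 0.00054292 -0.08268856  0.11396494] (array([ 0.  ,  3.6 , -0.01]), array([-0.02,  0.01, -0.05])) 0.038486565747328325 [-0.50766675  1.00526839 -0.39961832] [-0.0036234   0.03897486 -0.0886776 ]
```

Call:
servo_tool:
  targets:
    - {"rx": 0,"ry": 0,"rz": 0,"dx": 0,"dy": 1.2,"dz": 0,"gripper": -0.1}
    - {"rx": 0,"ry": 0,"rz": 0,"dx": 0,"dy": 2.4,"dz": 0,"gripper": -0.1}
    - {"rx": 0,"ry": 0,"rz": 0,"dx": 0,"dy": 3.5,"dz": 0,"gripper": -0.1}
    - {"rx": 0,"ry": 0,"rz": 0,"dx": 0,"dy": 3.5,"dz": 0,"gripper": -0.1}

```text
time: 7.2
position: [0.5884, -0.1228, 0.0773]
ee_rot: [-1.57, 0.03, -0.026]
contact_force: [-0.1, 0.9, 0.1]
width: 0.0378
```

Call:
servo_tool:
  targets:
    - {"rx": 0,"ry": 0,"rz": 0,"dx": 0,"dy": 0,"dz": 0,"gripper": -1}
    - {"rx": 0,"ry": 0,"rz": 0,"dx": 0,"dy": 0,"dz": 0,"gripper": -1}
    - {"rx": 0,"ry": 0,"rz": 0,"dx": 0,"dy": 0,"dz": 0,"gripper": -1}
    - {"rx": 0,"ry": 0,"rz": 0,"dx": 0,"dy": 0,"dz": 0,"gripper": -1}
  grip_force: 45

```text
time: 7.6
position: [0.5901, -0.1233, 0.0796]
ee_rot: [-1.571, 0.028, -0.028]
contact_force: [0.3, -0.6, -0.0]
width: 0.0145
```

```bash
python3 - <<'E'
from h import *
o=arm.get_obs()
print(w2m(o['position']),rel(m2w([.0005,-.0828,.078]),Rtool(-6)),o['width'],o['contact_force'],o['torque'])
E
```

```text
[ 0.00123363 -0.08358854  0.07962749] (array([-0.08,  0.16,  0.07]), array([ 0.01, -0.05,  0.02])) 0.01454746704681477 [ 0.29768445 -0.60638013 -0.03066918] [-0.11541541  0.15438516  0.04627075]
```

Call:
servo_tool:
  targets:
    - {"rx": 0,"ry": 7,"rz": 0,"dx": 0,"dy": 0.02,"dz": 0,"gripper": -1}
    - {"rx": 0,"ry": 14,"rz": 0,"dx": 0,"dy": 0.04,"dz": 0,"gripper": -1}
    - {"rx": 0,"ry": 21,"rz": 0,"dx": 0,"dy": 0.06,"dz": 0,"gripper": -1}
    - {"rx": 0,"ry": 28,"rz": 0,"dx": 0,"dy": 0.08,"dz": 0,"gripper": -1}

```text
time: 8.0
position: [0.5899, -0.1238, 0.079]
ee_rot: [-1.532, 0.415, -0.416]
contact_force: [-2.0, -2.1, 1.8]
width: 0.0145
```

```bash
cat >> h.py <<'E'
def status(n=6):
    T=[];F=[]
    for i in range(n):
        o=arm.get_obs(); T.append(o['torque']);F.append(o['contact_force']); arm.grab_frame('side')
    R=cv2.Rodrigues(np.array(o['ee_rot']))[0]; a=np.arctan2(R[1,2],R[0,2])
    print('t',round(o['time'],2),'phi',round(np.rad2deg(a-YAW)-90,2),'pos',w2m(o['position']).round(4),'w',round(o['width'],4),'F',np.mean(F,0).round(2),'T',np.mean(T,0).round(3),'Tz each',np.array(T)[:,2].round(3))
E
python3 -c "
from h import *
status()"
```

```text
t 8.25 phi -33.92 pos [ 0.0012 -0.084   0.0789] w 0.0149 F [-1.91 -2.61  2.27] T [-0.54   0.38   0.063] Tz each [0.097 0.035 0.076 0.052 0.018 0.1  ]
```

Call:
servo_tool:
  targets:
    - {"rx": 0,"ry": 7,"rz": 0,"dx": 0,"dy": 0.02,"dz": 0,"gripper": -1}
    - {"rx": 0,"ry": 13,"rz": 0,"dx": 0,"dy": 0.03,"dz": 0,"gripper": -1}
    - {"rx": 0,"ry": 13,"rz": 0,"dx": 0,"dy": 0.03,"dz": 0,"gripper": -1}

```text
time: 8.6
position: [0.5899, -0.1239, 0.0785]
ee_rot: [-1.491, 0.587, -0.588]
contact_force: [-2.5, -4.4, 3.6]
width: 0.0145
```

```bash
python3 -c "
from h import *
status(6)"
```

```text
t 8.85 phi -46.87 pos [ 0.001  -0.0842  0.0786] w 0.0147 F [-2.73 -4.31  4.06] T [-0.971  0.605  0.094] Tz each [0.083 0.11  0.114 0.084 0.048 0.125]
```

Call:
servo_tool:
  targets:
    - {"rx": 0,"ry": 0,"rz": 0,"dx": 0,"dy": 0,"dz": 0,"gripper": 0.3}
    - {"rx": 0,"ry": 0,"rz": 0,"dx": 0,"dy": 0,"dz": 0,"gripper": 0.3}
    - {"rx": 0,"ry": 0,"rz": 0,"dx": 0,"dy": -1.5,"dz": 0,"gripper": 0.3}
    - {"rx": 0,"ry": 0,"rz": 0,"dx": 0,"dy": -4,"dz": 0,"gripper": 0.3}
    - {"rx": 0,"ry": 0,"rz": 0,"dx": 0,"dy": -4,"dz": 0,"gripper": 0.3}

```text
time: 9.4
position: [0.5924, -0.123, 0.1212]
ee_rot: [-1.488, 0.582, -0.59]
contact_force: [0.6, 0.3, 0.1]
width: 0.0553
```

Call:
servo_tool:
  targets:
    - {"rx": 0,"ry": -8.5,"rz": 0,"dx": 0,"dy": 0,"dz": 0,"gripper": 0.3}
    - {"rx": 0,"ry": -17,"rz": 0,"dx": 0,"dy": 0,"dz": 0,"gripper": 0.3}
    - {"rx": 0,"ry": -25.5,"rz": 0,"dx": 0,"dy": 0,"dz": 0,"gripper": 0.3}
    - {"rx": 0,"ry": -34,"rz": 0,"dx": 0,"dy": 0,"dz": 0,"gripper": 0.3}
    - {"rx": 0,"ry": -42.5,"rz": 0,"dx": 0,"dy": 0,"dz": 0,"gripper": 0.3}

```text
time: 9.9
position: [0.5898, -0.1225, 0.1174]
ee_rot: [-1.57, 0.002, -0.001]
contact_force: [-0.5, -0.1, 0.2]
width: 0.0558
```

Call:
servo_tool:
  targets:
    - {"rx": 0,"ry": -8.5,"rz": 0,"dx": 0,"dy": 0,"dz": 0,"gripper": 0.3}
    - {"rx": 0,"ry": -17,"rz": 0,"dx": 0,"dy": 0,"dz": 0,"gripper": 0.3}
    - {"rx": 0,"ry": -25.5,"rz": 0,"dx": 0,"dy": 0,"dz": 0,"gripper": 0.3}
    - {"rx": 0,"ry": -34,"rz": 0,"dx": 0,"dy": 0,"dz": 0,"gripper": 0.3}
    - {"rx": 0,"ry": -42.5,"rz": 0,"dx": 0,"dy": 0,"dz": 0,"gripper": 0.3}

```text
time: 10.4
position: [0.5898, -0.1226, 0.1174]
ee_rot: [-1.491, -0.579, 0.579]
contact_force: [0.3, -0.8, -1.2]
width: 0.0555
```

```bash
python3 - <<'E'
from h import *
status(4)
im,d,o=shot('wrist','wrist4.png')
P=cloud('wrist',d,o);M=w2m(P)
w=(np.abs(M[...,0])<.024)&(np.abs(M[...,1]+.082)<.022)&(M[...,2]>.089)&(M[...,2]<.098)&(d>0)&(im.max(-1)<130)
print(w.sum(),cv2.minAreaRect(M[w][:,:2].astype(np.float32)),np.median(M[w][:,2]))
print(rel(m2w([.001,-.084,.1]),Rtool(45)))
E
```

```text
t 10.55 phi 37.83 pos [ 0.001  -0.083   0.1176] w 0.0554 F [ 0.02 -0.19 -0.22] T [0.018 0.009 0.008] Tz each [-0.004  0.029 -0.02   0.026]
1742 ((0.0005772709846496582, -0.08320017158985138), (0.016933554783463478, 0.038045428693294525), 46.40752410888672) 0.09367012715144647
(array([-0.05,  1.78, -0.07]), array([-0.03, -7.18,  0.01]))
```

View pics/wrist4.png

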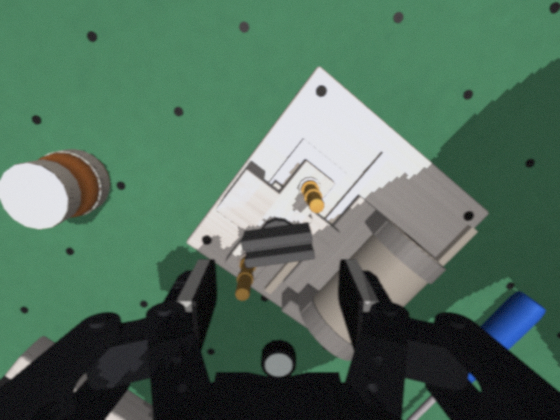

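Call:
servo_tool:
  targets:
    - {"rx": 0,"ry": -8.5,"rz": 0,"dx": 0,"dy": 0,"dz": 0,"gripper": 0.3}
    - {"rx": 0,"ry": -8.5,"rz": 0,"dx": 0,"dy": 1.5,"dz": 0,"gripper": 0.3}
    - {"rx": 0,"ry": -8.5,"rz": 0,"dx": 0,"dy": 3,"dz": 0,"gripper": 0.3}
    - {"rx": 0,"ry": -8.5,"rz": 0,"dx": 0,"dy": 4.2,"dz": 0,"gripper": 0.3}
    - {"rx": 0,"ry": -8.5,"rz": 0,"dx": 0,"dy": 4.2,"dz": 0,"gripper": 0.3}

```text
time: 11.15
position: [0.5884, -0.1228, 0.0742]
ee_rot: [-1.457, -0.684, 0.689]
contact_force: [-0.5, 0.7, -0.3]
width: 0.0552
```

Call:
servo_tool:
  targets:
    - {"rx": 0,"ry": 0,"rz": 0,"dx": 0,"dy": 0,"dz": 0,"gripper": -0.5}
    - {"rx": 0,"ry": 0,"rz": 0,"dx": 0,"dy": 0,"dz": 0,"gripper": -0.5}
    - {"rx": 0,"ry": 0,"rz": 0,"dx": 0,"dy": 0,"dz": 0,"gripper": -0.5}

```text
time: 11.45
position: [0.5896, -0.1228, 0.0768]
ee_rot: [-1.458, -0.687, 0.687]
contact_force: [-4.1, 2.5, 3.1]
width: 0.0369
```

```bash
python3 -c "
from h import *
status(4)"
```

```text
t 11.6 phi 46.46 pos [ 0.0008 -0.0831  0.0768] w 0.0368 F [-4.36  2.63  3.95] T [0.484 0.893 0.001] Tz each [ 0.034  0.021 -0.027 -0.026]
```

Call:
servo_tool:
  targets:
    - {"rx": 0,"ry": 7,"rz": 0,"dx": 0,"dy": 0.02,"dz": 0.08,"gripper": -0.5}
    - {"rx": 0,"ry": 14,"rz": 0,"dx": 0,"dy": 0.04,"dz": 0.08,"gripper": -0.5}
    - {"rx": 0,"ry": 21,"rz": 0,"dx": 0,"dy": 0.06,"dz": 0.08,"gripper": -0.5}
    - {"rx": 0,"ry": 28,"rz": 0,"dx": 0,"dy": 0.08,"dz": 0.08,"gripper": -0.5}
    - {"rx": 0,"ry": 28,"rz": 0,"dx": 0,"dy": 0.08,"dz": 0.08,"gripper": -0.5}

```text
time: 12.15
position: [0.5898, -0.123, 0.0761]
ee_rot: [-1.55, -0.308, 0.307]
contact_force: [-3.5, 0.4, 6.3]
width: 0.0374
```

```bash
python3 -c "
from h import *
status(8)"
```

```text
t 12.5 phi 18.63 pos [ 0.001  -0.0833  0.0762] w 0.0364 F [-3.37  0.33  5.61] T [0.099 0.698 0.07 ] Tz each [0.087 0.049 0.073 0.092 0.026 0.069 0.113 0.049]
```

Call:
servo_tool:
  targets:
    - {"rx": 0,"ry": 7,"rz": 0,"dx": 0,"dy": 0.03,"dz": 0,"gripper": -0.5}
    - {"rx": 0,"ry": 14,"rz": 0,"dx": 0,"dy": 0.06,"dz": 0,"gripper": -0.5}
    - {"rx": 0,"ry": 21,"rz": 0,"dx": 0,"dy": 0.09,"dz": 0,"gripper": -0.5}
    - {"rx": 0,"ry": 28,"rz": 0,"dx": 0,"dy": 0.12,"dz": 0,"gripper": -0.5}
    - {"rx": 0,"ry": 28,"rz": 0,"dx": 0,"dy": 0.12,"dz": 0,"gripper": -0.5}

```text
time: 13.05
position: [0.5899, -0.1234, 0.0755]
ee_rot: [-1.571, 0.074, -0.077]
contact_force: [-4.5, 0.2, 8.7]
width: 0.0367
```

```bash
python3 -c "
from h import *
status(8)"
```

```text
t 13.4 phi -9.37 pos [ 0.0011 -0.0837  0.0755] w 0.0372 F [-4.48 -0.33  9.14] T [-0.09   0.995  0.133] Tz each [0.109 0.147 0.155 0.148 0.124 0.144 0.08  0.156]
```

Call:
servo_tool:
  targets:
    - {"rx": 0,"ry": 6,"rz": 0,"dx": 0,"dy": -0.05,"dz": 0,"gripper": -0.5}
    - {"rx": 0,"ry": 12,"rz": 0,"dx": 0,"dy": -0.05,"dz": 0,"gripper": -0.5}
    - {"rx": 0,"ry": 12,"rz": 0,"dx": 0,"dy": -0.05,"dz": 0,"gripper": -0.5}

```text
time: 13.75
position: [0.5898, -0.1235, 0.0754]
ee_rot: [-1.559, 0.238, -0.24]
contact_force: [-3.7, -1.5, 5.0]
width: 0.0367
```

```bash
python3 -c "
from h import *
status(16)"
```

```text
t 14.5 phi -21.28 pos [ 0.0009 -0.0838  0.0754] w 0.037 F [-3.33 -1.52  5.66] T [-0.38   0.696  0.15 ] Tz each [0.155 0.128 0.102 0.12  0.136 0.154 0.19  0.133 0.121 0.157 0.188 0.175
 0.156 0.165 0.17  0.154]
```

Call:
servo_tool:
  targets:
    - {"rx": 0,"ry": 6,"rz": 0,"dx": 0,"dy": 0,"dz": 0,"gripper": -0.5}
    - {"rx": 0,"ry": 12,"rz": 0,"dx": 0,"dy": 0,"dz": 0,"gripper": -0.5}
    - {"rx": 0,"ry": 12,"rz": 0,"dx": 0,"dy": 0,"dz": 0,"gripper": -0.5}

```text
time: 14.85
position: [0.5897, -0.1236, 0.0752]
ee_rot: [-1.535, 0.401, -0.403]
contact_force: [-3.0, -3.5, 4.1]
width: 0.037
```

```bash
python3 -c "
from h import *
status(20)"
```

```text
t 15.8 phi -33.29 pos [ 0.0009 -0.0839  0.0752] w 0.0371 F [-2.82 -3.63  5.17] T [-0.797  0.646  0.165] Tz each [0.186 0.192 0.192 0.163 0.144 0.181 0.153 0.158 0.133 0.134 0.158 0.165
 0.155 0.107 0.162 0.202 0.156 0.162 0.197 0.199]
```

Call:
servo_tool:
  targets:
    - {"rx": 0,"ry": 6,"rz": 0,"dx": 0,"dy": 0,"dz": 0,"gripper": -0.5}
    - {"rx": 0,"ry": 12,"rz": 0,"dx": 0,"dy": 0,"dz": 0,"gripper": -0.5}
    - {"rx": 0,"ry": 12,"rz": 0,"dx": 0,"dy": 0,"dz": 0,"gripper": -0.5}

```text
time: 16.15
position: [0.5896, -0.1237, 0.075]
ee_rot: [-1.498, 0.564, -0.566]
contact_force: [-2.5, -4.7, 4.2]
width: 0.0369
```

```bash
python3 -c "
from h import *
status(20)
im,d,o=shot('wrist','wrist5.png')"
```

```text
t 17.1 phi -45.22 pos [ 0.0007 -0.0839  0.075 ] w 0.0365 F [-2.51 -4.53  4.25] T [-1.039  0.609  0.197] Tz each [0.154 0.216 0.231 0.195 0.198 0.179 0.235 0.217 0.22  0.208 0.205 0.215
 0.209 0.195 0.178 0.179 0.176 0.169 0.163 0.202]
```

View pics/wrist5.png

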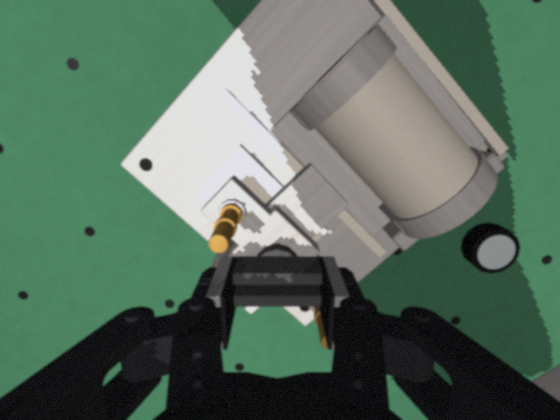

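Call:
servo_tool:
  targets:
    - {"rx": 0,"ry": 0,"rz": 0,"dx": 0,"dy": -0.05,"dz": -0.1,"gripper": -0.5}
    - {"rx": 0,"ry": 0,"rz": 0,"dx": 0,"dy": -0.05,"dz": -0.15,"gripper": -0.5}
    - {"rx": 0,"ry": 0,"rz": 0,"dx": 0,"dy": -0.05,"dz": -0.15,"gripper": -0.5}

```text
time: 17.5
position: [0.5893, -0.1238, 0.0751]
ee_rot: [-1.495, 0.564, -0.567]
contact_force: [4.2, -2.4, -3.9]
width: 0.0369
```

```bash
python3 -c "
from h import *
status(16)"
```

```text
t 18.25 phi -45.48 pos [ 0.0004 -0.084   0.0751] w 0.0369 F [ 4.55 -2.69 -4.67] T [-0.636 -0.992  0.192] Tz each [0.215 0.198 0.225 0.198 0.223 0.206 0.108 0.177 0.145 0.136 0.233 0.215
 0.23  0.153 0.234 0.172]
```

Call:
servo_tool:
  targets:
    - {"rx": 0,"ry": 0,"rz": 0,"dx": 0,"dy": 0,"dz": 0,"gripper": 0.3}
    - {"rx": 0,"ry": 0,"rz": 0,"dx": 0,"dy": 0,"dz": 0,"gripper": 0.3}
    - {"rx": 0,"ry": 0,"rz": 0,"dx": 0,"dy": -1.5,"dz": 0,"gripper": 0.3}
    - {"rx": 0,"ry": 0,"rz": 0,"dx": 0,"dy": -4,"dz": 0,"gripper": 0.3}
    - {"rx": 0,"ry": 0,"rz": 0,"dx": 0,"dy": -5,"dz": 0,"gripper": 0.3}

```text
time: 18.8
position: [0.589, -0.1235, 0.1272]
ee_rot: [-1.495, 0.566, -0.568]
contact_force: [0.7, 0.6, 0.1]
width: 0.0556
```

```bash
python3 - <<'E'
from h import *
status(2)
im,d,o=shot('wrist','wrist6.png')
M=w2m(cloud('wrist',d,o))
w=(np.abs(M[...,0])<.024)&(np.abs(M[...,1]+.082)<.024)&(M[...,2]>.087)&(M[...,2]<.097)&(d>0)&(im.max(-1)<130)
print(w.sum(),cv2.minAreaRect(M[w][:,:2].astype(np.float32)),np.median(M[w][:,2]))
E
```

```text
t 18.85 phi -45.53 pos [ 0.0009 -0.0841  0.1282] w 0.0555 F [1.   0.62 0.09] T [ 0.023 -0.037 -0.02 ] Tz each [ 0.001 -0.042]
1561 ((0.0008990056812763214, -0.0828922763466835), (0.03791441768407822, 0.016862986609339714), 52.69261169433594) 0.09169223888081368
```

View pics/wrist6.png

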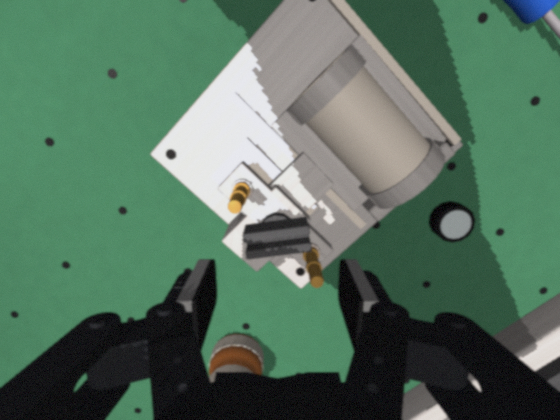

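Call:
servo_tool:
  targets:
    - {"rx": 0,"ry": 0,"rz": 0,"dx": -2,"dy": -5,"dz": 0,"gripper": 0.3}
    - {"rx": 0,"ry": 0,"rz": 0,"dx": -4,"dy": -8,"dz": 0,"gripper": 0.3}
    - {"rx": 0,"ry": 0,"rz": 0,"dx": -4,"dy": -8,"dz": 0,"gripper": 0.3}
    - {"rx": 0,"ry": 0,"rz": 0,"dx": -4,"dy": -8,"dz": 0,"gripper": 0.3}

```text
time: 19.35
position: [0.5583, -0.097, 0.2049]
ee_rot: [-1.495, 0.566, -0.567]
contact_force: [-0.0, -0.8, -0.4]
width: 0.0555
```

```bash
python3 - <<'E'
from h import *
im,d,o=shot('wrist','wrist7.png');M=w2m(cloud('wrist',d,o))
w=(M[...,2]>.064)&(M[...,2]<.076)&(np.abs(M[...,1])<.022)&(np.abs(M[...,0])<.07)&(d>0)
print('cell top x wrist',np.percentile(M[w][:,0],[0.1,99.9]))
im,d,o=shot('side','side7.png');M=w2m(cloud('side',d))
w=(M[...,2]>.064)&(M[...,2]<.076)&(np.abs(M[...,1])<.022)&(np.abs(M[...,0])<.07)&(d>0)
print('side',M[w][:,0].min(),M[w][:,0].max())
cv2.imwrite('pics/side7z.png',cv2.resize(im[220:350,220:470,::-1],None,fx=3,fy=3,interpolation=cv2.INTER_CUBIC))
E
```

```text
cell top x wrist [-0.04478576  0.04585749]
side -0.04654515102778325 0.04646790799718062
```

View pics/side7z.png

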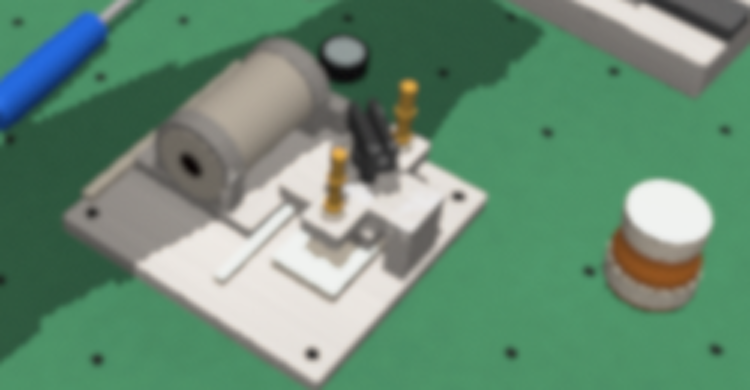

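The cell spans about ±45.5 mm, so it is home, the gripper is clear and the bystanders look untouched. Handing in.

```bash
python3 -c "
from h import *
print(arm.finish_job())"
```

```text
the job is handed in; nothing more can be done
None
```

The job is handed in at about 19.5 s of the 72 s allowed. The cell is home against the stop and clamped at an estimated 30–35 N. The hand-in reports no verdict, so these are my own measurements.

- **Cell:** I pushed it about 18 mm along its bed until the fingers stopped moving while the force rose. After clamping, the last wrist and side pictures put its middle within about 0.6 mm of home. The top camera, before clamping, read −0.7 mm.
- **Clamp:** I tightened the nut about 2.1 rad in two grips, keeping the fingers within 47° of the mount's y axis.
    - Torque while gripped and paused settled at 0.19–0.20 N m, which means about 30 N.
    - The bar sprang back about 8° on release, which means about 0.21 N m, or roughly 35 N.
- **Reading that disagreed:** at the end of the first grip the torque was 0.094 N m, too high for a spindle not yet touching. If that was an offset, the true force is nearer 20–25 N, towards the lower limit. Moving the tool sideways at the final position left the torque unchanged, and the springback agreed with the higher value, so I kept the setting.
- **Surroundings:** the gripper is open and well clear. The posts are standing, and the driver, lens ring and jar look unmoved in the last picture, though I did not measure their positions.

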